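# Load the pin tray and hold the comparator arm up off its ball seat

### The arm

A 6-joint arm with a two-finger parallel gripper is mounted at the origin on the work surface. World frame = base frame: x ahead of the robot, y to its left, z up, the work surface at z = 0. Lengths are in m, angles in rad, forces in N, time in s.
With the tool pointing down it reaches from about 0.4 to 0.825 m from the base axis. Payload 7 kg.
Tool frame: the origin (TCP) lies between the finger pads; the fingertips stand 25 mm ahead of it and the grasp point (between the pads) lies 6 mm ahead of it (arm.tip_extent is the z of the fingertips in the tool frame, in m); z points along the fingers, x is the direction in which the jaws open and shut, and the axes are right-handed (so a half turn about z gives the same grasp; the last joint's range is limited). The gripper opens to 88 mm and grips with 3 to 60 N. Pads are 19 mm wide; open, the fingers measure 130 mm over their backs; the gripper's body (78 mm by 193 mm) begins 47 mm behind the grasp point.
Start: joints at [1.623, 0.359, 0.012, 0, -1.224, -0.288], TCP at [0.158, 0.656, 0.252] pointing down, gripper open.
Joint ranges: [-3.07, 3.07], [-1.43, 2.12], [-1.02, 1.25], [-3.03, 1.67], [-3.05, -0], [-3.03, 3.03]. Speed limits (rad/s): [2.39, 2.39, 3.01, 3.14, 3.14, 3.14].

### API

Orientations are given as [roll, pitch, yaw] about the fixed x, y, z axes, in that order (R = Rz(yaw) Ry(pitch) Rx(roll)).
In Python, from station import monitor, grab_frame, job_done, arm gives the robot as it stands.
- The arm moves only by the shell command python3 -m jog 'ROWS' [FORCE]. ROWS is JSON, a list that holds one entry, the list of rows, each a list of 7 numbers: the shift along the world's x, y, z in m, then the turn, a rotation vector about the world's x, y, z in rad, then the opening, from 0 (shut) to 1 (fully open). In form: [[[dx, dy, dz, ax, ay, az, claw], ...]]. A call has 1 to 20 rows; each row shifts and turns the commanded pose from where the row before left it; what a row does not reach is not made up. A row lasts 1/8 s, in which the tool goes at most 62.5 mm and 10.7 degrees, less where a joint would pass 70% of its speed; a pose out of reach is approached as far as the arm can. A call is refused whole if a number of a shift passes 0.0625 or a number of a turn 0.188, either way. A call with a gripper value outside its range is refused whole. The fingers move at their own pace and stop on an object; FORCE is the grip in N (left out, the last holds). Time passes only in rows, so rows that do not move let the fingers close. It gives the time, the measured TCP pose, the force and the opening at its end, in the units of the state.
- monitor.get_state(): the state, without advancing time (a new reading comes with each control period).
- grab_frame(name): name is "scene" or "top"; returns a dict with "pixels" (480x640x3 uint8, red, green, blue), "K" (3x3 intrinsics, pixels), "view" (4x4, takes a point from world to camera coordinates). Camera axes: x right, y down, z forward; pixel columns grow to the right and rows downward; lengths in m; the calibration is good to about 2 mm. A picture is of the moment at which its call begins. There is no depth.
- job_done(): hands the job in, once; it reports no verdict.
The state is a dict: "t": time; "q": joint angles; "qd": joint speeds; "joint_efforts": joint torques, N m; "eef_pos": TCP position; "ee_rot": TCP orientation; "force": force on the tool from outside, world axes, zero at the start; "moment": the same for the moment, N m; "width": finger opening in m.
Only numpy, scipy, OpenCV 4.12 (cv2) and the standard library are available. Lean on these libraries where they do the work, as an engineer would, in place of code of your own. Each camera call takes 0.05 s, during which the arm holds its last target.

### The job

Stand the two loose steel pins upright in the tray's two empty pockets, one to a pocket beside the two already there, setting them down rather than dropping them. Then take the knob on the indicator's swing arm, pull the spring latch sideways and lift the arm off its ball seat until the stylus is at least 50 mm higher than the tops of the pins in the tray, and finish still holding it up there, so that I can slide the tray in underneath. Touch nothing of the indicator itself and leave the two parallels, the gauge block and the square where they lie.

Things in the scene. Friction and masses are not known exactly. Their poses are not given: they have to be found in the camera images.
- pin_a: loose ground steel pin, a plain upright cylinder 26 mm diameter, 70 mm tall, 0.29 kg, standing on the bench; origin at the centre of its underside, z along its axis
- pin_b: second loose pin, the same as pin_a
- pin_c: same kind of pin, already standing in pocket1 of the tray
- pin_d: same kind of pin, already standing in pocket2 of the tray
- tray: loose aluminium inspection tray, 50 mm (x) by 204 mm (y) by 22 mm high, 0.6 kg, with four pockets in a row along its y; walls, dividers and floor 4 mm thick, each pocket 42 mm (x) by 46 mm (y) inside; any yaw. Origin at the centre of its underside. A pin in a pocket has its top 74 mm above the bench
- pocket1 (a point): centre of the floor of the pocket at the -y end of the tray (holds pin_c at the start)
- pocket2 (a point): centre of the floor of the next pocket, 50 mm on (holds pin_d at the start)
- pocket3 (a point): centre of the floor of the third pocket, empty at the start
- pocket4 (a point): centre of the floor of the pocket at the +y end, empty at the start
- stand: fixed comparator stand: grey base 80 mm (x) by 250 mm (y) by 24 mm, a column 22 mm thick and 165 mm high near its -y end, and a ball on a post. Origin on the bench under the ball, z up. The swing arm runs along the stand's +y from the lift pivot over the ball to the indicator; the latch is pulled along the stand's -x
- ball_seat: post on the stand's base with a 24 mm steel ball on a 12 mm neck, ball centre 95 mm above the bench; same frame as the stand. The arm's coupler sits over the ball and the latch lip hooks under it from the -x side
- lift_pivot (a point): axis of the arm's lift hinge, parallel to the stand's x, 125 mm from the ball towards -y and 116 mm above the bench; fixed to the stand
- lift_hinge (a joint): lift angle of the swing arm in rad: 0 seated on the ball, growing as the end with the indicator rises (positive turn about the stand's x), stop at 0.6. Held only by hand: let go, it falls back. Raising it at the knob takes about 4 N; 0.25 rad lifts the stylus about 56 mm
- swing_arm: the chrome swing arm with its coupler block (40 by 46 mm, over the ball), latch and indicator; origin on the hinge axis, y along the arm, z up when seated. Top of the coupler 121 mm above the bench, bar 16 mm wide
- latch (a joint): travel of the spring latch along the stand's -x in m: 0 hooked under the ball, 0.012 at its stop. The ball is free from about 0.004 on; the spring takes 4 N at first and 10 N at the stop, and shuts the latch when let go. It rides on the arm, so its knob also lifts the arm
- latch_knob (a point): point on the axis of the latch's upright knurled knob, 15 mm below its top; knob 18 mm diameter, 38 mm tall, standing from 127 to 165 mm above the bench on the latch plate (80 mm in x by 28 mm in y) on top of the coupler, right above the ball when the latch is shut
- indicator: small chrome lever-type test indicator with a 28 mm dial, hung below the outer end of the arm, its dial looking to the stand's +x; origin on the arm's mid line, 58 mm beyond the ball
- stylus_tip (a point): underside of the indicator's stylus ball, 98.5 mm from the ball seat along the arm, 74 mm above the bench when the arm is seated
- parallel_1: bystander: steel parallel 10 by 150 by 20 mm lying on the bench, origin at the centre of its underside, long side along its y
- parallel_2: bystander: the other parallel of the pair, beside the first
- gauge_block: bystander: white ceramic gauge block 20 by 35 by 9 mm lying flat, origin at the centre of its underside
- square: bystander: aluminium toolmaker's square lying flat, stock 20 by 75 by 16 mm, blade 100 mm; origin under the centre of the stock
Things that resemble listed ones, but are neither listed nor needed, are in the scene too. What is shaped like the pin_a but red or yellow is not meant.

How it is judged:
By the outcome, as a careful person would: the job done as asked, in the order asked, and still so for the second after the job is handed in, while the arm keeps its last pose, push and grip.
It also fails if it takes over 64 s, if anything falls off the work surface, if the arm or the gripper's body presses on something with over 40 N, if the wrist force passes 120 N, or if a joint passes its speed limit or range.

## Working session

There is one attempt and no reset: what is moved stays moved. The work goes in short steps, Python scripts to look and compute and a shell command to move; the robot and the scene stay as the last step left them, time stands still between calls to the robot, and variables do not carry over. Pictures are saved under pics/ and viewed, and the job is handed in when it is done.

```bash
ls; mkdir -p pics; python3 - <<'E'
from station import monitor, grab_frame, arm
import cv2,numpy as np
for n in("scene","top"):
    f=grab_frame(n); cv2.imwrite(f"pics/{n}0.png",f["pixels"][:,:,::-1]); np.savez(f"pics/{n}0.npz",**f)
    print(n,np.round(f["K"],1).tolist(),np.round(f["view"],3).tolist())
print(monitor.get_state()); print(arm.tip_extent)
E
```

```text
pics
scene [[493.3, 0.0, 327.5], [0.0, 493.3, 234.5], [0.0, 0.0, 1.0]] [[0.237, 0.972, 0.012, -0.097], [0.817, -0.192, -0.543, -0.427], [-0.525, 0.138, -0.84, 1.259], [0.0, 0.0, 0.0, 1.0]]
top [[486.1, 0.0, 322.6], [0.0, 486.1, 235.9], [0.0, 0.0, 1.0]] [[-0.006, -1.0, 0.008, -0.03], [-0.981, 0.004, -0.192, 0.573], [0.192, -0.009, -0.981, 1.118], [0.0, 0.0, 0.0, 1.0]]
{'t': 0.1, 'q': array([ 1.62309833e+00,  3.59326302e-01,  1.11447674e-02, -3.02212178e-04,
       -1.22408622e+00, -2.88100531e-01]), 'qd': array([-0.00032961, -0.00197969,  0.00030832,  0.00173684, -0.00045675,
       -0.00020784]), 'joint_efforts': array([-3.01361659e-03, -5.84163594e+01,  2.93748450e+01,  7.01551393e+00,
        1.01505843e-02, -5.04142486e-05]), 'eef_pos': array([0.15762446, 0.65592837, 0.25070786]), 'ee_rot': array([-3.14144694e+00, -1.49151418e-03, -1.80669786e+00]), 'force': array([-0.04856752, -0.07969748,  0.1803289 ]), 'moment': array([-0.08158708,  0.02650547,  0.02268921]), 'width': 0.08755393691737912}
0.025
```

View pics/scene0.png

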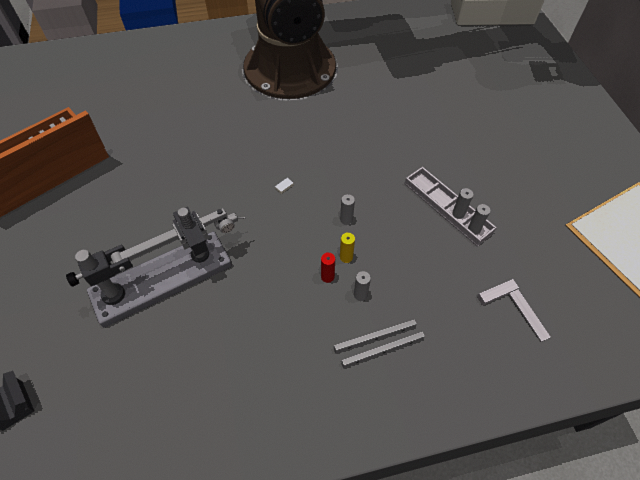

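View pics/top0.png

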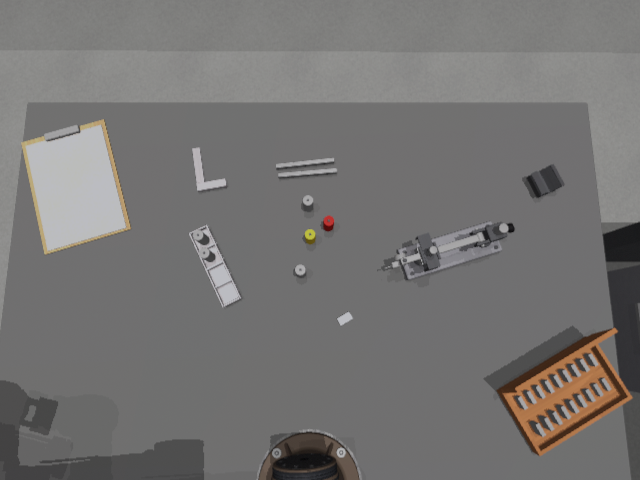

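Scene: robot at the top; grey pins at (347,209) and (363,286) are the loose ones, with red (328,267) and yellow (347,247) as decoys. The tray is at (450,205) with two pins in its lower end. The stand is at (160,265), with the latch knob probably at (186,218) and a similar knob on the column at (84,262). Next come enlarged crops.

```bash
cat > h.py <<'E'
import numpy as np,cv2
def load(n): return dict(np.load(f"pics/{n}.npz"))
def ray(f,u,v):
    R=f["view"][:3,:3];t=f["view"][:3,3]
    d=R.T@(np.linalg.inv(f["K"])@np.array([u,v,1.])); c=-R.T@t
    return c,d/np.linalg.norm(d)
def onz(f,u,v,z):
    c,d=ray(f,u,v); return c+d*(z-c[2])/d[2]
def proj(f,p):
    q=f["view"][:3,:3]@np.asarray(p,float)+f["view"][:3,3]; q=f["K"]@q; return q[:2]/q[2]
def two(f,a,g,b):
    c1,d1=ray(f,*a);c2,d2=ray(g,*b)
    s=np.linalg.lstsq(np.c_[d1,-d2],c2-c1,rcond=None)[0]
    p,q=c1+s[0]*d1,c2+s[1]*d2; return (p+q)/2,np.linalg.norm(p-q)
def crop(f,x,y,w,h,k,out):
    im=f["pixels"][y:y+h,x:x+w,::-1]; im=cv2.resize(im,None,fx=k,fy=k,interpolation=cv2.INTER_CUBIC)
    cv2.imwrite(out,im)
E
python3 - <<'E'
from h import *
t=load("top0");s=load("scene0")
crop(t,185,185,160,120,5,"pics/t_pins.png")
crop(t,375,205,150,85,5,"pics/t_stand.png")
crop(s,60,180,200,150,4,"pics/s_stand.png")
crop(s,310,160,190,145,4,"pics/s_pins.png")
E
```

```text
(no output)
```

View pics/t_pins.png

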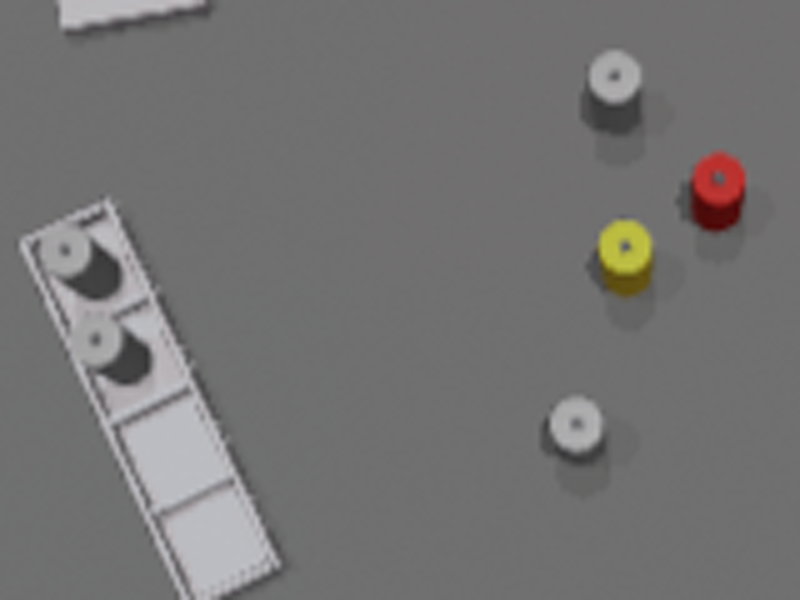

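View pics/t_stand.png

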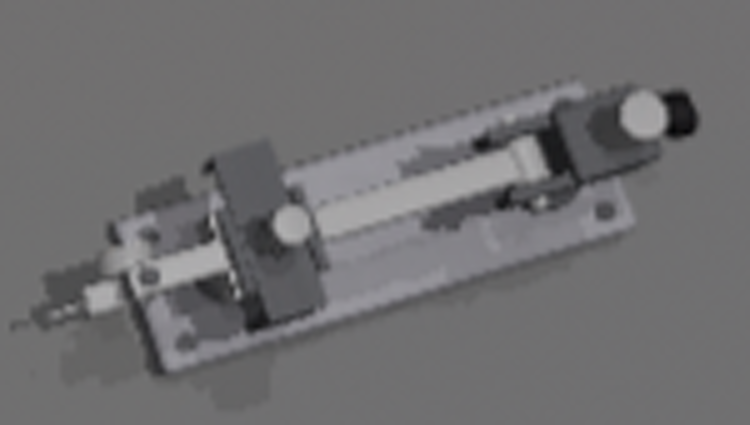

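View pics/s_stand.png

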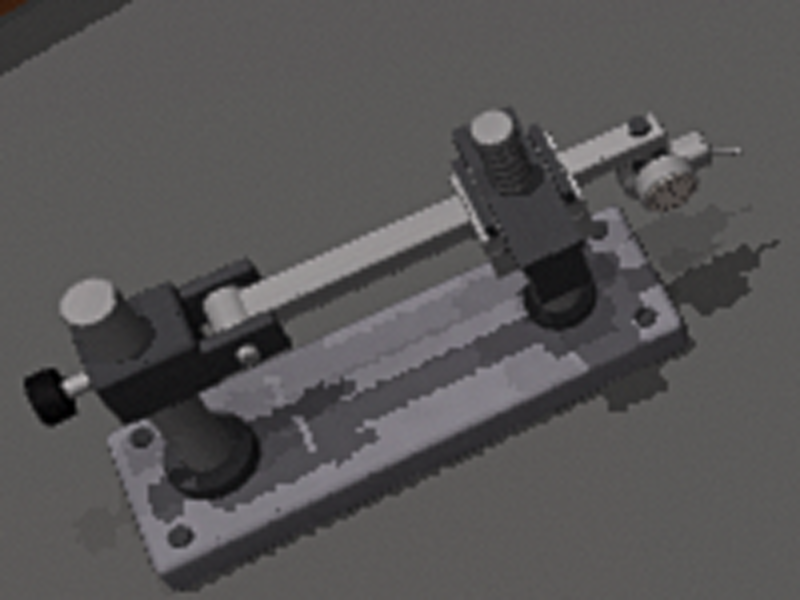

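View pics/s_pins.png

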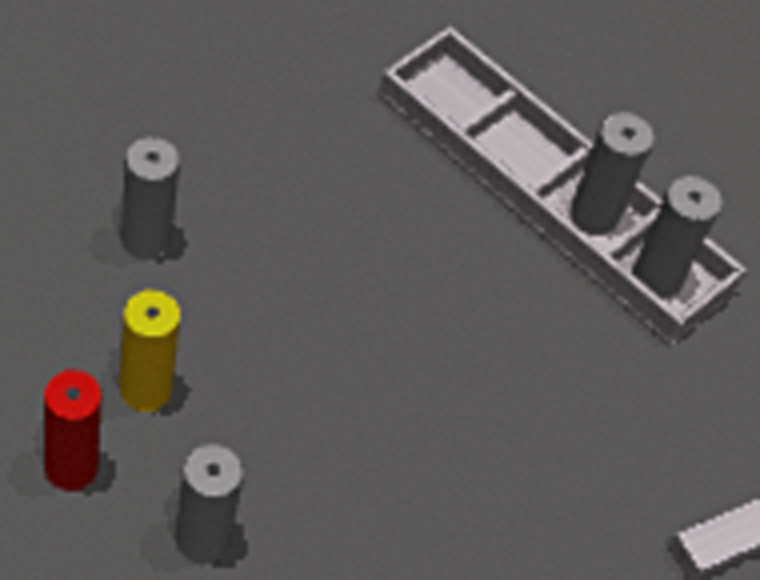

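Confirmed: the grey loose pins are at crop (615,77) and (577,425), and red and yellow are excluded. The tray's empty pockets are at the near (lower-right) end. The latch knob is the upright one on the coupler at stand-crop (293,225); the knob at (640,115) is on the column and not meant. Now measuring.

```bash
cat > m.py <<'E'
from h import *
import sys
t=load("top0");s=load("scene0")
def T(x,y,k=5,ox=185,oy=185): return ((x+.5)/k-.5+ox,(y+.5)/k-.5+oy)
P={"p1":(T(615,77),T(212,470,4,310,160),.07),"p2":(T(577,425),T(152,158,4,310,160),.07),
"red":(T(718,180),T(73,394,4,310,160),.07),"yel":(T(626,247),T(152,312,4,310,160),.07),
"c":(T(66,250),T(694,197,4,310,160),.074),"d":(T(97,340),T(627,133,4,310,160),.074),
"knob":(T(293,225,5,375,205),T(492,128,4,60,180),.165),
"colknob":(T(643,115,5,375,205),T(89,302,4,60,180),.165+.02)}
for k,(a,b,z) in P.items():
    p,e=two(t,a,s,b); print(k,np.round(onz(t,*a,z),4)[:2],np.round(onz(s,*b,z),4)[:2],"tri",np.round(p,4),round(e,4))
# tray mask
for n,f,box in(("top",t,(180,215,250,312)),("scene",s,(400,160,500,245))):
    x0,y0,x1,y1=box; im=cv2.cvtColor(f["pixels"],cv2.COLOR_RGB2GRAY)
    m=np.zeros_like(im); m[y0:y1,x0:x1]=(im[y0:y1,x0:x1]>135)*255
    m=cv2.morphologyEx(m,cv2.MORPH_CLOSE,np.ones((3,3)))
    cs,_=cv2.findContours(m,cv2.RETR_EXTERNAL,cv2.CHAIN_APPROX_NONE)
    c=max(cs,key=cv2.contourArea)
    w=np.array([onz(f,u,v,.022)[:2] for u,v in c[:,0]]).astype(np.float32)
    r=cv2.minAreaRect(w*1000); print(n,r, cv2.boxPoints(r).round().tolist())
E
python3 m.py
```

```text
p1 [0.6588 0.0031] [0.6597 0.0009] tri [0.6591 0.0022 0.0682] 0.0019
p2 [0.4896 0.021 ] [0.4909 0.0191] tri [0.4897 0.0203 0.0682] 0.0015
red [ 0.6075 -0.0463] [ 0.609  -0.0486] tri [ 0.6079 -0.0473  0.0676] 0.0019
yel [ 0.5749 -0.0021] [ 0.5754 -0.0034] tri [ 0.575  -0.0027  0.0691] 0.0011
c [0.5738 0.2635] [0.5742 0.2615] tri [0.5737 0.263  0.0729] 0.0016
d [0.5305 0.247 ] [0.5314 0.2453] tri [0.5305 0.2468 0.0725] 0.0013
knob [ 0.5202 -0.2725] [ 0.5222 -0.2737] tri [ 0.5206 -0.2735  0.1627] 0.001
colknob [ 0.5644 -0.4214] [ 0.584 -0.423] tri [ 0.569  -0.4308  0.1633] 0.0018
top ((508.57806396484375, 233.90560913085938), (204.85647583007812, 49.51967239379883), 26.31220245361328) [[406.0, 211.0], [428.0, 166.0], [611.0, 257.0], [589.0, 302.0]]
scene ((509.09735107421875, 231.31204223632812), (202.48968505859375, 49.06528091430664), 26.274188995361328) [[407.0, 208.0], [429.0, 164.0], [611.0, 254.0], [589.0, 298.0]]
```

```bash
python3 - <<'E'
from m import *
print('---')
tc=[T(115,230,5,375,205),T(168,370,5,375,205),T(635,220,5,375,205),T(583,85,5,375,205)]
sc=[T(110,440,4,60,180),T(167,578,4,60,180),T(685,330,4,60,180),T(615,207,4,60,180)]
A=np.array([onz(t,*p,.024)[:2] for p in tc]);B=np.array([onz(s,*p,.024)[:2] for p in sc])
print(A.round(4).tolist());print(B.round(4).tolist())
for Q,(i,j),(k,l) in((A,(2,1),(3,0)),(B,(1,2),(0,3))):
    for a,b in((i,j),(k,l)):
        d=Q[b]-Q[a];print(np.hypot(*d),np.degrees(np.arctan2(-d[0],d[1])))
E
```

```text
p1 [0.6588 0.0031] [0.6597 0.0009] tri [0.6591 0.0022 0.0682] 0.0019
p2 [0.4896 0.021 ] [0.4909 0.0191] tri [0.4897 0.0203 0.0682] 0.0015
red [ 0.6075 -0.0463] [ 0.609  -0.0486] tri [ 0.6079 -0.0473  0.0676] 0.0019
yel [ 0.5749 -0.0021] [ 0.5754 -0.0034] tri [ 0.575  -0.0027  0.0691] 0.0011
c [0.5738 0.2635] [0.5742 0.2615] tri [0.5737 0.263  0.0729] 0.0016
d [0.5305 0.247 ] [0.5314 0.2453] tri [0.5305 0.2468 0.0725] 0.0013
knob [ 0.5202 -0.2725] [ 0.5222 -0.2737] tri [ 0.5206 -0.2735  0.1627] 0.001
colknob [ 0.5644 -0.4214] [ 0.584 -0.423] tri [ 0.569  -0.4308  0.1633] 0.0018
top ((508.57806396484375, 233.90560913085938), (204.85647583007812, 49.51967239379883), 26.31220245361328) [[406.0, 211.0], [428.0, 166.0], [611.0, 257.0], [589.0, 302.0]]
scene ((509.09735107421875, 231.31204223632812), (202.48968505859375, 49.06528091430664), 26.274188995361328) [[407.0, 208.0], [429.0, 164.0], [611.0, 254.0], [589.0, 298.0]]
---
[[0.5414, -0.2181], [0.472, -0.2416], [0.5453, -0.4761], [0.6139, -0.4553]]
[[0.5474, -0.4776], [0.6212, -0.4526], [0.5501, -0.2197], [0.4741, -0.2435]]
0.2457401079902161 17.346170762045073
0.24800355910109823 16.9913799756437
0.2435149550790415 16.98814037244
0.24533519717733873 17.403214520211158
```

```bash
python3 -m jog '[[[0.021,-0.04,0,0,0,0.0434,0.7],[0.021,-0.04,0,0,0,0.0434,0.7],[0.021,-0.04,0,0,0,0.0434,0.7],[0.021,-0.04,0,0,0,0.0434,0.7],[0.021,-0.04,0,0,0,0.0434,0.7],[0.021,-0.04,0,0,0,0.0434,0.7],[0.021,-0.04,0,0,0,0.0434,0.7],[0.021,-0.04,0,0,0,0.0434,0.7],[0.021,-0.04,0,0,0,0.0434,0.7],[0.021,-0.04,0,0,0,0.0434,0.7],[0.021,-0.04,0,0,0,0.0434,0.7],[0.021,-0.04,0,0,0,0.0434,0.7],[0.021,-0.04,0,0,0,0.0434,0.7],[0.021,-0.04,0,0,0,0.0434,0.7],[0.021,-0.04,0,0,0,0.0434,0.7],[0.02,-0.036,0,0,0,0.0434,0.7],[0,0,0,0,0,0,0.7],[0,0,0,0,0,0,0.7]]]' 30
```

```text
t: 2.35
eef_pos: [0.4923, 0.0202, 0.2512]
ee_rot: [3.141, 0.0, -1.114]
force: [-0.4, 0.6, -0.8]
width: 0.0614
```

```bash
python3 -m jog '[[[-0.002,0,-0.03,0,0,0,0.7],[0,0,-0.04,0,0,0,0.7],[0,0,-0.04,0,0,0,0.7],[0,0,-0.035,0,0,0,0.7],[0,0,-0.025,0,0,0,0.7],[0,0,-0.015,0,0,0,0.7],[0,0,-0.01,0,0,0,0.7],[0,0,0,0,0,0,0.7],[0,0,0,0,0,0,0.45],[0,0,0,0,0,0,0.3],[0,0,0,0,0,0,0.2],[0,0,0,0,0,0,0.2],[0,0,0,0,0,0,0.2]]]' 30
```

```text
t: 3.98
eef_pos: [0.4909, 0.0203, 0.0568]
ee_rot: [-3.141, -0.0, -1.112]
force: [-1.2, -0.8, 2.8]
width: 0.0255
```

```bash
python3 -m jog '[[[0,0,0.02,0,0,0,0.2],[0,0,0.04,0,0,0,0.2],[0,0,0.04,0,0,0,0.2],[0,0.02,0.01,0,0,0,0.2],[-0.0009,0.0363,0,0,0,0,0.2],[-0.0009,0.0363,0,0,0,0,0.2],[-0.0009,0.0363,0,0,0,0,0.2],[-0.0009,0.0363,0,0,0,0,0.2],[-0.0008,0.025,0,0,0,0,0.2],[0,0.011,0,0,0,0,0.2],[0,0,0,0,0,0,0.2],[0,0,0,0,0,0,0.2]]]'
python3 - <<'E'
from station import grab_frame,monitor
import numpy as np
from h import *
for n in("scene","top"):
    f=grab_frame(n); np.savez(f"pics/{n}1.npz",**f)
crop(load("scene1"),330,100,200,150,4,"pics/s1.png")
E
```

```text
t: 5.48
eef_pos: [0.4861, 0.2206, 0.1663]
ee_rot: [3.141, -0.0, -1.113]
force: [0.3, 0.0, -3.2]
width: 0.0256
```

View pics/s1.png

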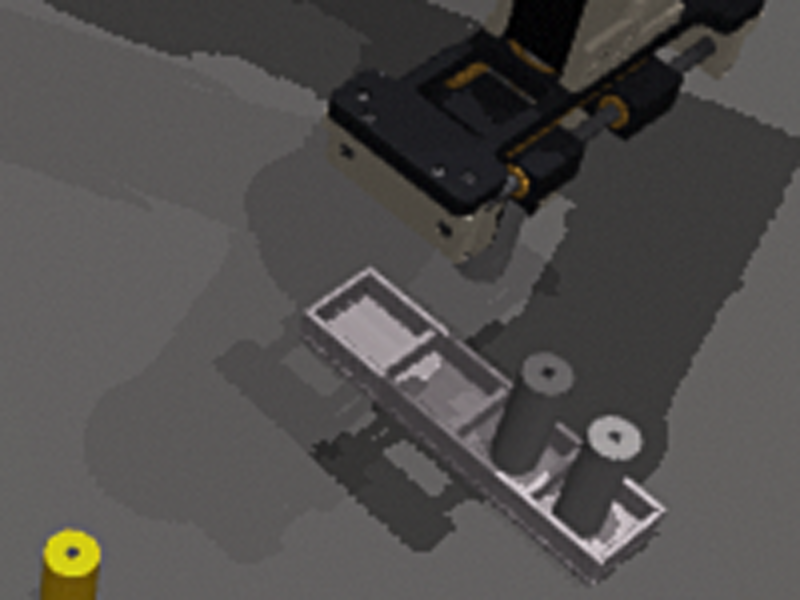

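Force of -3.2 N and a width of 25.6 mm say the pin is held; it is hidden behind the gripper, and pocket 3 lies clear below. Lowering.

```bash
python3 -m jog '[[[0.0004,0.0008,-0.03,0,0,0,0.2],[0,0,-0.03,0,0,0,0.2],[0,0,-0.02,0,0,0,0.2],[0,0,-0.012,0,0,0,0.2],[0,0,-0.006,0,0,0,0.2],[0,0,-0.003,0,0,0,0.2],[0,0,-0.002,0,0,0,0.2],[0,0,0,0,0,0,0.2]]]'
```

```text
t: 6.58
eef_pos: [0.4869, 0.2225, 0.0639]
ee_rot: [-3.141, 0.0, -1.112]
force: [0.9, 0.5, -4.1]
width: 0.0255
```

```bash
python3 -m jog '[[[0,0,-0.0015,0,0,0,0.2],[0,0,-0.001,0,0,0,0.2],[0,0,-0.0005,0,0,0,0.2],[0,0,0,0,0,0,0.2]]]'
```

```text
t: 7.08
eef_pos: [0.4868, 0.2224, 0.0608]
ee_rot: [-3.141, 0.0, -1.112]
force: [-1.8, -0.5, 0.8]
width: 0.0256
```

Floor contact (wrist load is gone). Release and go to the second pin at (0.659, 0.002).

```bash
python3 -m jog '[[[0,0,0,0,0,0,0.36],[0,0,0,0,0,0,0.45],[0,0,0,0,0,0,0.5],[0,0,0,0,0,0,0.5],[0,0,0,0,0,0,0.5],[0,0,0.02,0,0,0,0.5],[0,0,0.04,0,0,0,0.5],[0,0,0.04,0,0,0,0.5],[0.015,-0.02,0.01,0,0,0,0.7],[0.03,-0.04,0,0,0,0,0.7],[0.03,-0.04,0,0,0,0,0.7],[0.03,-0.04,0,0,0,0,0.7],[0.03,-0.04,0,0,0,0,0.7],[0.025,-0.03,0,0,0,0,0.7],[0.012,-0.01,0,0,0,0,0.7],[0,0,0,0,0,0,0.7],[0,0,0,0,0,0,0.7]]]' 30
python3 - <<'E'
from station import grab_frame,monitor
import numpy as np
from h import *
for n in("scene","top"):
    f=grab_frame(n); np.savez(f"pics/{n}2.npz",**f)
crop(load("top2"),180,180,160,130,5,"pics/t2.png")
E
```

```text
t: 9.2
eef_pos: [0.6581, 0.003, 0.1704]
ee_rot: [3.141, 0.0, -1.112]
force: [-1.0, -0.5, -0.0]
width: 0.0612
```

View pics/t2.png

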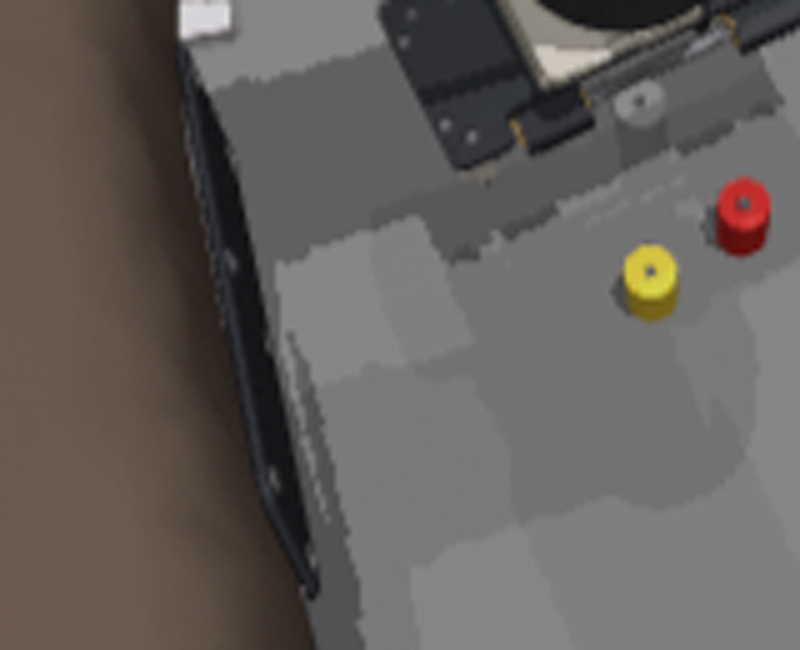

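The top view is blocked by an arm link on the left, where the tray is. The grey pin at (640,100), red at (743,205) and yellow at (650,270) stand in place. Checking the tray in the scene view.

```bash
python3 - <<'E'
from h import *
crop(load("scene2"),300,130,220,165,3.6,"pics/s2.png")
E
```

```text
(no output)
```

View pics/s2.png

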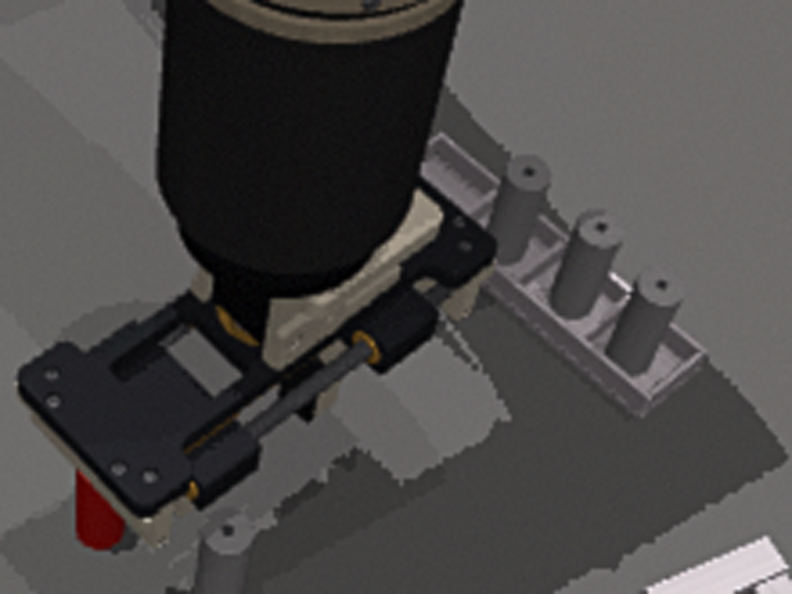

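The third pin stands upright in pocket 3 (top at (530,170)). Descending on the second pin.

```bash
python3 -m jog '[[[0.0007,-0.0008,-0.03,0,0,0,0.7],[0,0,-0.035,0,0,0,0.7],[0,0,-0.025,0,0,0,0.7],[0,0,-0.015,0,0,0,0.7],[0,0,-0.009,0,0,0,0.7],[0,0,0,0,0,0,0.7],[0,0,0,0,0,0,0.45],[0,0,0,0,0,0,0.3],[0,0,0,0,0,0,0.2],[0,0,0,0,0,0,0.2],[0,0,0,0,0,0,0.2]]]' 30
```

```text
t: 10.68
eef_pos: [0.6595, 0.0015, 0.0568]
ee_rot: [-3.141, -0.0, -1.112]
force: [0.5, -0.9, 1.9]
width: 0.0252
```

```bash
python3 -m jog '[[[0,0,0.02,0,0,0,0.2],[0,0,0.045,0,0,0,0.2],[0,0,0.04,0,0,0,0.2],[-0.015,0.013,0.01,0,0,0,0.2],[-0.03,0.028,0,0,0,0,0.2],[-0.03,0.028,0,0,0,0,0.2],[-0.03,0.028,0,0,0,0,0.2],[-0.03,0.028,0,0,0,0,0.2],[-0.03,0.028,0,0,0,0,0.2],[-0.03,0.028,0,0,0,0,0.2],[-0.0177,0.0141,0,0,0,0,0.2],[-0.005,0.003,0,0,0,0,0.2],[0,0,0,0,0,0,0.2],[0,0,0,0,0,0,0.2]]]'
python3 - <<'E'
from station import grab_frame,monitor
import numpy as np
from h import *
for n in("scene",):
    f=grab_frame(n); np.savez(f"pics/{n}3.npz",**f)
print(monitor.get_state()["eef_pos"],monitor.get_state()["force"])
crop(load("scene3"),330,100,200,150,4,"pics/s3.png")
E
```

```text
t: 12.42
eef_pos: [0.4419, 0.1991, 0.1712]
ee_rot: [3.141, -0.0, -1.113]
force: [-0.5, 0.2, -2.7]
width: 0.0255
[0.44203965 0.19909233 0.17128139] [ 0.74916947 -0.33913519 -2.68241934]
```

View pics/s3.png

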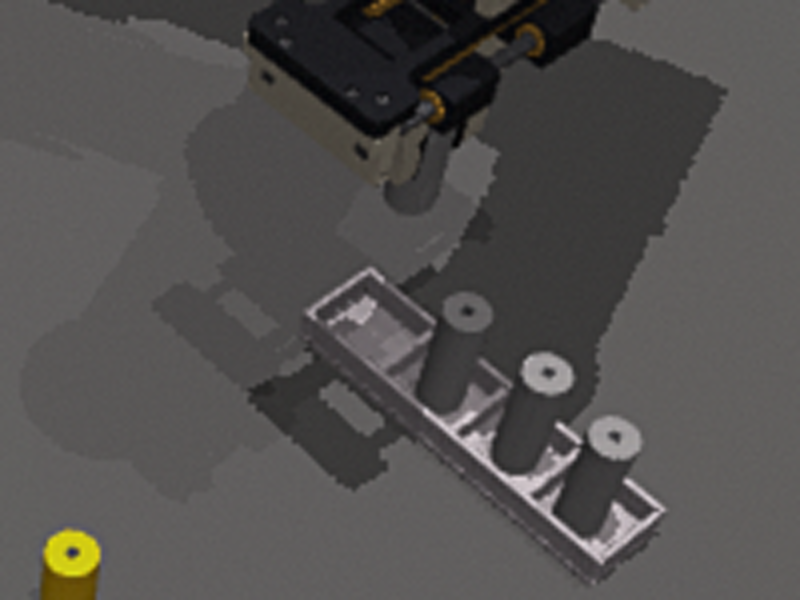

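Tray corners have not moved, three pins stand in it, and the held pin hangs straight (bottom at (412,205)). Lowering.

```bash
python3 -m jog '[[[0,0.0005,-0.03,0,0,0,0.2],[0,0,-0.035,0,0,0,0.2],[0,0,-0.02,0,0,0,0.2],[0,0,-0.012,0,0,0,0.2],[0,0,-0.007,0,0,0,0.2],[0,0,-0.003,0,0,0,0.2],[0,0,-0.001,0,0,0,0.2],[0,0,-0.001,0,0,0,0.2],[0,0,0,0,0,0,0.2]]]'
```

```text
t: 13.6
eef_pos: [0.4418, 0.2003, 0.0629]
ee_rot: [-3.141, 0.0, -1.112]
force: [-1.1, 0.6, -2.9]
width: 0.0253
```

```bash
python3 -m jog '[[[0,0,-0.001,0,0,0,0.2],[0,0,-0.001,0,0,0,0.2],[0,0,0,0,0,0,0.2]]]'
```

```text
t: 13.98
eef_pos: [0.4418, 0.2002, 0.0607]
ee_rot: [-3.141, -0.0, -1.112]
force: [-0.5, 0.2, -0.3]
width: 0.0254
```

```bash
python3 -m jog '[[[0,0,0,0,0,0,0.36],[0,0,0,0,0,0,0.45],[0,0,0,0,0,0,0.5],[0,0,0,0,0,0,0.5],[0,0,0,0,0,0,0.5],[0,0,0.02,0,0,0,0.5],[0,0,0.04,0,0,0,0.5],[0,0,0.045,0,0,0,0.5],[0,0,0.045,0,0,0,0.5],[0,0,0.03,0,0,0,0.5],[0,0,0.01,0,0,0,0.5]]]' 30
python3 -m jog '[[[0.005,-0.0296,0,0,0,-0.108,0.5],[0.005,-0.0296,0,0,0,-0.108,0.5],[0.005,-0.0296,0,0,0,-0.108,0.5],[0.005,-0.0296,0,0,0,-0.108,0.5],[0.005,-0.0296,0,0,0,-0.108,0.5],[0.005,-0.0296,0,0,0,-0.108,0.5],[0.005,-0.0296,0,0,0,-0.108,0.5],[0.005,-0.0296,0,0,0,-0.108,0.5],[0.005,-0.0296,0,0,0,-0.108,0.5],[0.005,-0.0296,0,0,0,-0.108,0.5],[0.005,-0.0296,0,0,0,-0.108,0.5],[0.005,-0.0296,0,0,0,-0.108,0.5],[0.005,-0.0296,0,0,0,-0.108,0.5],[0.005,-0.0296,0,0,0,-0.108,0.5],[0.005,-0.0296,0,0,0,-0.108,0.5],[0.004,-0.0296,0,0,0,-0.11,0.5],[0,0,0,0,0,0,0.5],[0,0,0,0,0,0,0.5]]]'
python3 - <<'E'
from station import grab_frame,monitor
import numpy as np
from h import *
for n in("scene","top"):
    f=grab_frame(n); np.savez(f"pics/{n}4.npz",**f)
crop(load("scene4"),60,100,200,150,4,"pics/s4.png")
crop(load("scene4"),310,130,190,145,4,"pics/s4b.png")
crop(load("top4"),180,180,100,140,4,"pics/t4.png")
E
```

```text
t: 15.35
eef_pos: [0.4422, 0.2005, 0.2525]
ee_rot: [-3.138, 0.001, -1.112]
force: [-0.2, 0.6, 0.1]
width: 0.0437
t: 17.6
eef_pos: [0.5202, -0.2732, 0.2495]
ee_rot: [3.14, -0.001, -2.841]
force: [0.3, -0.1, 0.1]
width: 0.0436
```

View pics/s4.png

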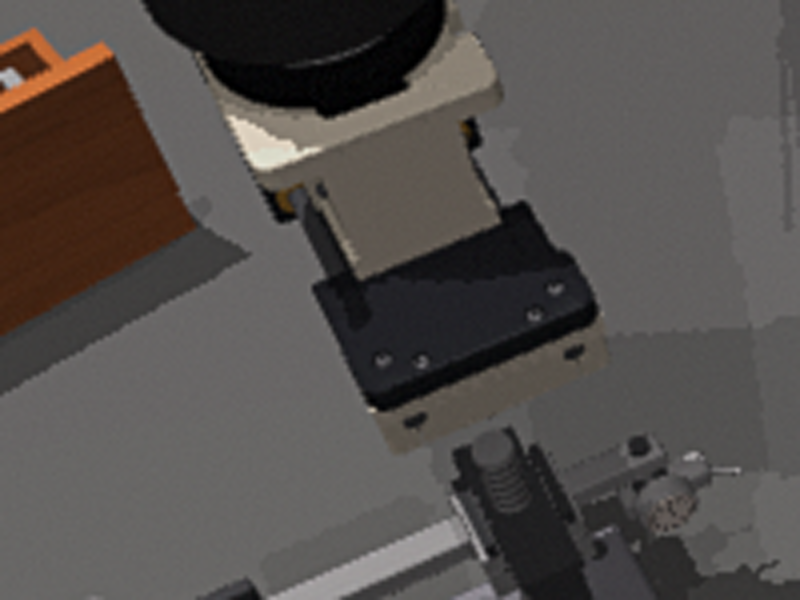

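View pics/s4b.png

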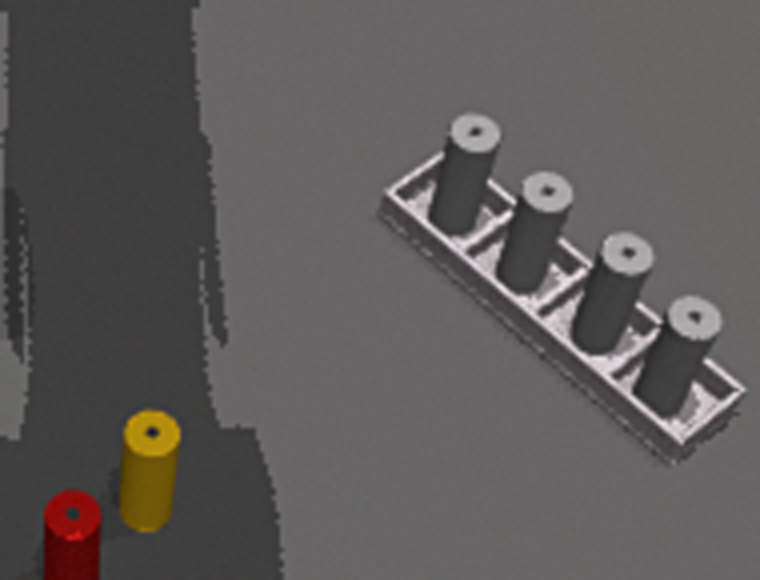

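View pics/t4.png

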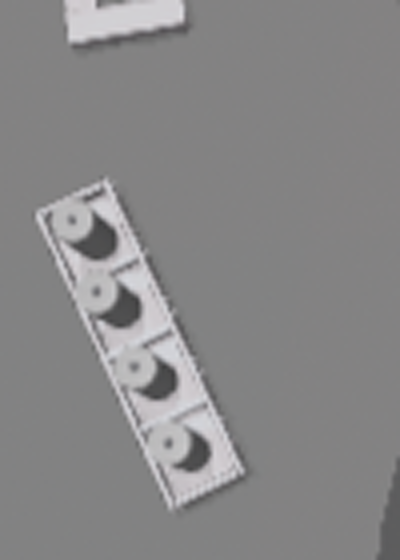

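All four pins stand upright in the tray, one per pocket, and the tray has not shifted. The open gripper is above the latch knob at (493,450). Descending on the knob, jaws along the stand's x.

```bash
python3 -m jog '[[[0.0008,0.0002,-0.03,0,0,0,0.5],[0,0,-0.03,0,0,0,0.5],[0,0,-0.015,0,0,0,0.5],[0,0,-0.01,0,0,0,0.5],[0,0,-0.006,0,0,0,0.5],[0,0,0,0,0,0,0.5],[0,0,0,0,0,0,0.5]]]'
```

```text
t: 18.58
eef_pos: [0.5219, -0.2735, 0.1603]
ee_rot: [-3.141, 0.001, -2.842]
force: [-0.3, 0.7, -0.5]
width: 0.044
```

```bash
python3 -m jog '[[[0,0,0,0,0,0,0.35],[0,0,0,0,0,0,0.28],[0,0,0,0,0,0,0.22],[0,0,0,0,0,0,0.15],[0,0,0,0,0,0,0.1],[0,0,0,0,0,0,0.1],[0,0,0,0,0,0,0.1]]]' 40
python3 - <<'E'
from station import grab_frame,monitor
import numpy as np
from h import *
for n in("scene","top"):
    f=grab_frame(n); np.savez(f"pics/{n}5.npz",**f)
crop(load("scene5"),60,130,200,150,4,"pics/s5.png")
s=monitor.get_state();print(s["force"],s["moment"])
E
```

```text
t: 19.45
eef_pos: [0.5213, -0.2734, 0.1596]
ee_rot: [3.142, -0.0, -2.842]
force: [-1.3, -0.5, 2.5]
width: 0.0172
[-3.30818559 -0.104038    1.88801571] [-0.25879401  1.07267228  0.04709356]
```

View pics/s5.png

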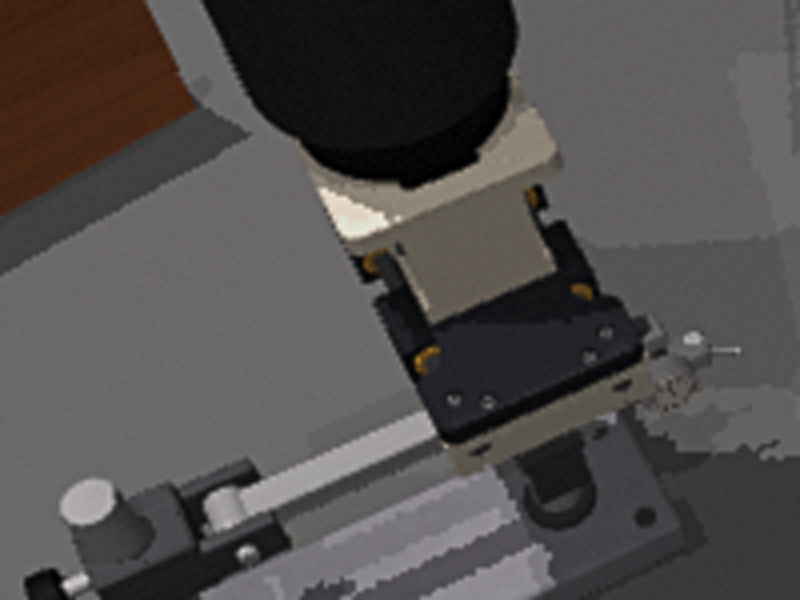

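Width is 17.2 mm, so the knob is held. Pull the latch 9 mm along the stand's -x, i.e. (-0.956, -0.294).

```bash
python3 -m jog '[[[-0.0019,-0.0006,0,0,0,0,0.1],[-0.0019,-0.0006,0,0,0,0,0.1],[-0.0019,-0.0006,0,0,0,0,0.1],[-0.0019,-0.0006,0,0,0,0,0.1],[-0.001,-0.0003,0,0,0,0,0.1],[0,0,0,0,0,0,0.1],[0,0,0,0,0,0,0.1]]]'
```

```text
t: 20.42
eef_pos: [0.5148, -0.2755, 0.1597]
ee_rot: [-3.141, 0.003, -2.842]
force: [5.9, 3.2, -2.7]
width: 0.0176
```

```bash
python3 -m jog '[[[-0.0014,-0.0005,0,0,0,0,0.1],[0,0,0,0,0,0,0.1],[0.0004,-0.0013,0.0037,0.0287,0.0088,0,0.1],[0.0004,-0.0014,0.0037,0.0287,0.0088,0,0.1],[0.0005,-0.0015,0.0036,0.0287,0.0088,0,0.1],[0,0,0,0,0,0,0.1]]]'
python3 - <<'E'
from station import grab_frame,monitor
import numpy as np
from h import *
for n in("scene",):
    f=grab_frame(n); np.savez(f"pics/{n}6.npz",**f)
crop(load("scene6"),60,130,200,150,4,"pics/s6.png")
E
```

```text
t: 21.18
eef_pos: [0.5149, -0.28, 0.1706]
ee_rot: [3.051, 0.004, -2.843]
force: [6.4, 5.9, -1.0]
width: 0.0171
```

View pics/s6.png

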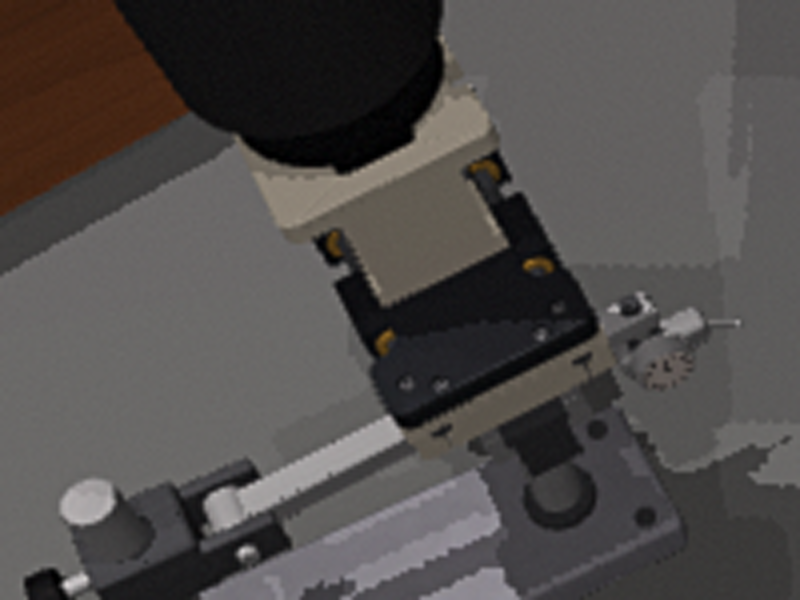

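The arm lifts and the ball is exposed below the coupler at (560,490). Continuing along the arc.

```bash
python3 -m jog '[[[0.0005,-0.0016,0.0036,0.0287,0.0088,0,0.1],[0.0005,-0.0017,0.0035,0.0287,0.0088,0,0.1],[0.0006,-0.0018,0.0035,0.0287,0.0088,0,0.1],[0.0006,-0.0019,0.0034,0.0287,0.0088,0,0.1],[0.0006,-0.002,0.0034,0.0287,0.0088,0,0.1],[0.0007,-0.0021,0.0033,0.0287,0.0088,0,0.1],[0.0007,-0.0022,0.0032,0.0287,0.0088,0,0.1],[0,0,0,0,0,0,0.1],[0,0,0,0,0,0,0.1],[0,0,0,0,0,0,0.1]]]'
python3 - <<'E'
from station import grab_frame,monitor
import numpy as np
from h import *
for n in("scene","top"):
    f=grab_frame(n); np.savez(f"pics/{n}7.npz",**f)
    cv2.imwrite(f"pics/{n}7.png",f["pixels"][:,:,::-1])
crop(load("scene7"),60,130,200,150,4,"pics/s7.png")
crop(load("top7"),365,205,150,100,5,"pics/t7.png")
E
```

```text
t: 22.48
eef_pos: [0.5188, -0.2931, 0.1941]
ee_rot: [2.842, 0.004, -2.843]
force: [6.3, 4.0, -1.3]
width: 0.0173
```

View pics/s7.png

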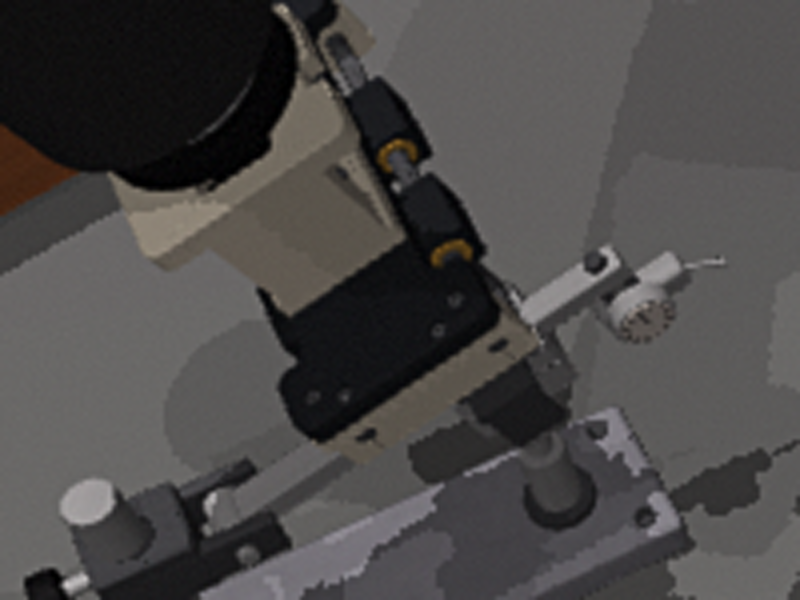

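View pics/t7.png

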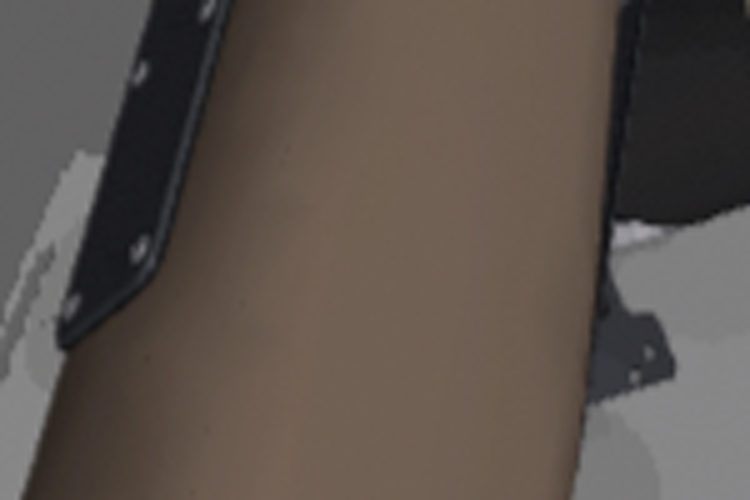

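View pics/scene7.png

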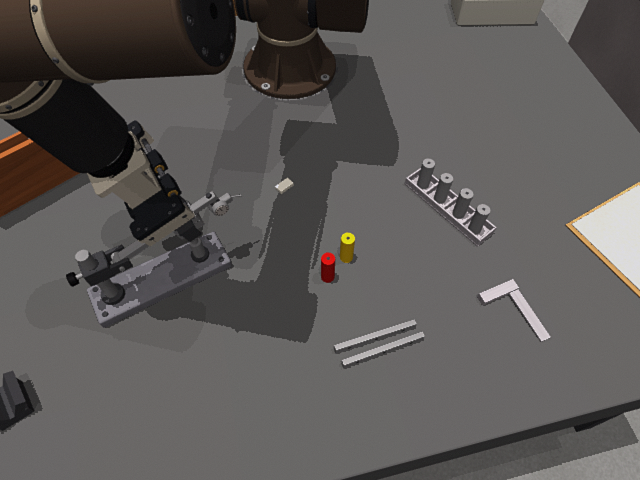

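The arm is up, with the coupler well above the ball post. The top view is blocked by the robot. Checking the height by casting the scene rays onto the arm's vertical plane, before and after.

```bash
python3 - <<'E'
from h import *
s0=load("scene0");s7=load("scene7")
def T(x,y,k,ox,oy): return ((x+.5)/k-.5+ox,(y+.5)/k-.5+oy)
a=np.radians(17.1);ex=np.array([np.cos(a),np.sin(a),0]);ey=np.array([-np.sin(a),np.cos(a),0]);b=np.array([.5213,-.273,0])
def pl(f,uv):
    c,d=ray(f,*uv); p=c+d*((b-c)@ex)/(d@ex); return np.array([(p-b)@ey,p[2]])
for n,p,q in(("stylus end",T(739,151,4,60,180),T(722,261,4,60,130)),("screw",T(639,127,4,60,180),T(597,262,4,60,130))):
    A,B=pl(s0,p),pl(s7,q); piv=np.array([-.125,.116])
    print(n,A.round(4),B.round(4),"dz",B[1]-A[1],"th",np.diff([np.arctan2(*(w-piv)[::-1]) for w in(A,B)]))
from station import monitor
s=monitor.get_state();print(s["t"],s["eef_pos"],s["force"],s["width"])
E
```

```text
stylus end [0.0982 0.0759] [0.0997 0.1431] dz 0.06715220662661481 th [0.29755477]
screw [0.0571 0.124 ] [0.0481 0.1763] dz 0.05232973469567048 th [0.29153029]
22.575 [ 0.51884015 -0.29308729  0.19416248] [ 7.55659853  3.89270036 -1.29659975] 0.01687087634874657
```

The stylus rose about 67 mm (θ≈0.295), so it is well above the 50 mm asked. One short hold to see that nothing creeps, then I hand in.

```bash
python3 -m jog '[[[0,0,0,0,0,0,0.1],[0,0,0,0,0,0,0.1],[0,0,0,0,0,0,0.1],[0,0,0,0,0,0,0.1],[0,0,0,0,0,0,0.1],[0,0,0,0,0,0,0.1],[0,0,0,0,0,0,0.1],[0,0,0,0,0,0,0.1]]]'
python3 - <<'E'
from station import grab_frame,job_done
from h import *
f=grab_frame("scene");a=load("scene7")["pixels"][170:260,60:260].astype(int)
print(np.abs(a-f["pixels"][170:260,60:260]).mean())
job_done()
E
```

```text
t: 23.58
eef_pos: [0.5188, -0.2931, 0.1941]
ee_rot: [2.842, 0.004, -2.842]
force: [6.5, 3.6, -1.3]
width: 0.0165
1.1763703703703703
the job is handed in; nothing more can be done
```

Both loose grey pins now stand in the tray's empty pockets, and the gripper is holding the swing arm up, latch pulled. I handed the job in at about 23.6 s, well under the 64 s limit.

- **Pins:** Each pin was lowered until the wrist force showed it resting on the pocket floor, then released. Both cameras show four upright pins, one to a pocket, and the tray did not move.
- **Swing arm:** I pulled the knob about 8 mm sideways and lifted the arm about 0.295 rad. The stylus rose about 67 mm, so it sits about 67 mm above the pin tops against the 50 mm asked.
- **Hold:** A 1 s hold before handing in showed no creep in pose or force. The width reading drifted slightly, from 17.3 to 16.5 mm.
- **Bystanders:** The parallels, gauge block and square look unmoved in the last scene picture.

**Check limits:** The stylus height comes from the scene camera alone, because the robot blocked the top view. A second point on the arm gave 0.292 rad, against 0.298 rad from the stylus itself.

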